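# Make up two stop kits from the track and the bench stock

## Robot

A 6-joint arm with a two-finger parallel gripper is mounted at the origin on a cart in front of the work surface, level with it; the furniture and walls round the work are solid. World frame = base frame: x ahead of the robot, y to its left, z up, the work surface at z = 0. Lengths are in m, angles in degrees, forces in N, time in s.
With the tool pointing down it reaches from about 0.4 to 0.825 m from the base axis. Payload 7 kg.
Tool frame: the origin (TCP) lies at the centre of the arm's flange, where the gripper is bolted on; the fingertips stand 178 mm ahead of it and the grasp point (between the pads) lies 159 mm ahead of it (tip_reach is the distance from the TCP to the fingertips, in m); z points along the fingers, y is the line along which they close (so a half turn about z gives the same grasp; the last joint's range is limited). The gripper opens to 88 mm and grips with 3 to 60 N. Pads are 19 mm wide; open, the fingers measure 130 mm over their backs; the gripper's body (78 mm by 193 mm) begins 47 mm behind the grasp point.
Start: joints at [-46.518, 20.546, 0.682, 0, -70.136, -16.507], TCP at [0.306, -0.602, 0.405] pointing down, gripper open.
Joint ranges: [-176.03, 176.03], [-82.01, 121.73], [-58.28, 71.71], [-173.87, 95.51], [-174.79, -0.11], [-173.66, 173.66]. Speed limits (degrees/s): [136.94, 136.94, 172.46, 180, 180, 180].

## Interface

Orientations are given as [roll, pitch, yaw] about the fixed x, y, z axes, in that order (R = Rz(yaw) Ry(pitch) Rx(roll)).
In Python, from plant import * gives the robot as it stands.
- The arm moves only by the shell command python3 -m handwheel 'ROWS'. ROWS is JSON, a list of rows, each a list of 7 numbers: the opening, from -1 (shut) to 1 (fully open), then the shift along the tool's x, y, z as a fraction of full scale, then the turn, a rotation vector about the tool's x, y, z as a fraction of full scale. A call has 1 to 5 rows; each row shifts and turns the commanded pose from where the row before left it, along the tool's axes as they then stand; what a row does not reach is not made up. Full scale, the value 1, is 0.025 m for a shift and 6 degrees for a turn. A row lasts 1/8 s, in which the tool goes at most 62.5 mm and 10.7 degrees, less where a joint would pass 70% of its speed; a pose out of reach is approached as far as the arm can. A call with a number of a shift or a turn outside -1 to 1 is refused whole. A call with a gripper value outside its range is refused whole. The fingers move at their own pace and stop on an object; the grip force is fixed at half the most. Time passes only in rows, so rows that do not move let the fingers close. It gives the time, the measured TCP pose, the force, the opening and the grip force at its end, in the units of the state.
- get_obs(): the state, without advancing time (a new reading comes with each control period).
- snapshot(name): name is "scene" or "top" or "wrist"; returns a dict with "color" (420x560x3 uint8, red, green, blue), "fx", "fy", "cx", "cy" (pixels), "k1" (the pictures are not rectified: a ray, as slopes to the right and down, at radius r is drawn at 1 + k1 r^2 times it, then the intrinsics apply), "R" (3x3) and "t" (3): a world point X has camera coordinates R X + t; the wrist camera has in their place "tool_from_camera" (4x4, takes a point from camera to tool coordinates, whose origin is the TCP and whose axes are the flange's). Camera axes: x right, y down, z forward; pixel columns grow to the right and rows downward; lengths in m; the calibration is good to about 2 mm. A picture is of the moment at which its call begins: read the wrist's pose just before it. There is no depth.
- close_job(): hands the job in; it is judged then, once.
The state is a dict: "clock": time; "joint_pos": joint angles; "qvel": joint speeds; "tau": joint torques, N m; "tool_pos": TCP position; "orientation": TCP orientation; "force": force on the tool from outside, world axes, zero at the start; "moment": the same for the moment, N m; "opening": finger opening in m; "gripper_force": force on a finger pad.
Only numpy, scipy, OpenCV 4.12 (cv2) and the standard library are available. Lean on these libraries where they do the work, as an engineer would, in place of code of your own. Each camera call takes 0.05 s, during which the arm holds its last target. There are 200 camera calls.

## Task

Make up the two stop kits: in the long narrow tray the tall stop in the short bay and the long spanner in the long bay; in the square tray the short spanner in the wide bay, and the low stop and the small red-lidded tin each in one of the two small bays, whichever you like. The two stops are captive in the T-track, so slide each one along to the open end of the track and lift it off there, never wrench it up through the slot. Stand the stops and the tin upright and lay the spanners flat on the tray floor, and leave the flat tin and the wood offcut where they lie.

Things in the scene. Friction and masses are not known exactly. Their poses are not given: they have to be found in the camera images.
- track: Fixed aluminium T-track, 230 long, 42 wide, on a wooden board 70 wide, 16 high; top at z = 31 mm. Origin: centre of the board's underside; x runs along the track to its OPEN end (x = +115 mm); the other end has a dark steel cap, closed. Slot 16 wide between 4 mm lips, its floor at z = 18 mm; cavity below the lips 30 wide, 9 high. A stop is free once its origin is past x = 140 mm.
- stop_low: Low stop: dark wood block 46 x 32 mm, z = 14.5 to 44.5 mm, small nut on top up to z = 59, on a steel T-runner (foot 46 x 25 x 5, neck 12 wide). Origin: centre of the runner's underside; x along the track to its open end. It slides freely, 2 mm play; the track's top is at its z = 13: grip across y near the block's top, fingertips above that. Stands by itself on its foot. 0.12 kg.
- stop_tall: Tall stop in the same track, same runner and axes: L-shaped aluminium block 46 x 32 mm, 77.5 mm tall. Grip its upright heel (x = +1 to +23, y = +-16, up to z = 77.5 mm) across y; the toe (x = -23 to 0) with a nut ends at z = 48. Either stop may stand nearer the open end; that one must come off first. They are 80 mm or more apart. Stands by itself on a flat floor. 0.2 kg.
- spanner_long: Long, light steel combination spanner, 135 x 32 x 9 mm, lying flat on a fixed 2 mm cork mat. Origin: centre of its underside; it lies along its y; z up. Its shank is 14 mm wide in x and 80 mm long, z = 2 to 8 mm. 0.11 kg.
- spanner_short: Short, black combination spanner, 105 x 32 x 9 mm, lying flat on a fixed 2 mm cork mat. Origin: centre of its underside; it lies along its y; z up. Its shank is 14 mm wide in x and 50 mm long, z = 2 to 8 mm. 0.11 kg.
- wax_tin: Small upright tin with a red lid, 46 mm in diameter and 50 mm high, on the same 2 mm cork mat. Origin: centre of its underside, z up. 0.11 kg.
- tray_long: Fixed long narrow wooden tray, 245 x 86 mm outside, long side along its x. Origin: centre of its underside, z up. Inner floor at z = 6, rim at z = 20, partition (5 mm thick, at x = -44) up to z = 16 mm. Short bay: 70 x 74 mm, centre at x = -81.5, y = 0 mm. Long bay: 158 x 74 mm, centre at x = +37.5, y = 0 mm.
- tray_square: Fixed, nearly square wooden tray, 145 mm in x by 155 mm in y outside. Origin: centre of its underside, z up. Inner floor at z = 6, rim at z = 20, partitions (5 mm thick) up to z = 16 mm. Wide bay: 133 mm in x by 72 mm in y, centre at x = 0, y = +35.5 mm. Two small bays, each 64 mm in x by 66 mm in y, centres at x = -34.5 and +34.5, y = -38.5 mm.
- flat_tin: Wide flat grey metal tin, 68 mm in diameter and 26 mm high; belongs to no kit, stays where it is. Origin: centre of its underside.
- offcut: Loose pale wood offcut, 50 x 85 x 20 mm; belongs to no kit, stays where it is. Origin: centre of its underside.

How it is judged:
By the outcome, as a careful person would: the job done as asked, in the order asked, and still so for the second after the job is handed in, with the robot touching nothing.
It also fails if it takes over 128 s, if anything falls off the work surface, if the arm or the gripper's body presses on something with over 40 N, if the wrist force passes 120 N, or if a joint passes its speed limit or range.

## Working session

There is one attempt and no reset: what is moved stays moved. The work goes in short steps, Python scripts to look and compute and a shell command to move; the robot and the scene stay as the last step left them, time stands still between calls to the robot, and variables do not carry over. Pictures are saved under pics/ and viewed, at most 14 in all, crops included, and the job is handed in when it is done.

```bash
mkdir -p pics; ls
python3 - <<'E'
from plant import *
import cv2,json
for n in("scene","top"):
    s=snapshot(n); cv2.imwrite(f"pics/{n}0.png",s["color"][:,:,::-1])
    print(n,{k:(v.tolist() if hasattr(v,'tolist') else v) for k,v in s.items() if k!="color"})
print(get_obs())
E
```

```text
pics
scene {'fx': 413.666354367805, 'fy': 413.666354367805, 'cx': 272.0007410023654, 'cy': 208.68749573177195, 'k1': -0.008089410745852312, 'R': [[-0.7382896748846781, -0.6744673978648201, -0.004699486794825455], [-0.4488236426464781, 0.4964712289054771, -0.74301659245984], [0.5034736276710258, -0.5464522376992741, -0.6692564965342014]], 't': [0.43131582906368826, 0.29520321259327237, 0.7938751480592653]}
top {'fx': 418.7874654368162, 'fy': 418.7874654368162, 'cx': 279.83972570330775, 'cy': 211.2283729628024, 'k1': -0.06720174429787444, 'R': [[-0.005939601129988584, -0.9999744350326737, 0.003981258532314487], [-0.9974623500610661, 0.005642114806293781, -0.07097201385875569], [0.07094773674382746, -0.004392700945556099, -0.9974703618801568]], 't': [-0.011588486802483403, 0.611939874908007, 1.121717872272322]}
{'clock': 0.1, 'joint_pos': array([-4.65187394e+01,  2.05867856e+01,  6.38102149e-01, -1.72339537e-02,
       -7.01350451e+01, -1.65066827e+01]), 'qvel': array([ 6.35571168e-02, -9.00662938e-02,  1.62227203e-01,  6.86431568e-02,
       -4.87464760e-05,  4.16911318e-02]), 'tau': array([-7.56592272e-04, -5.84164882e+01,  2.93753207e+01,  7.01548755e+00,
        1.02256119e-02, -6.31025455e-05]), 'tool_pos': array([ 0.30608952, -0.60141174,  0.40381692]), 'orientation': array([ 1.79915119e+02, -8.25753816e-03, -1.53031284e+02]), 'force': array([ 0.44433018, -0.22264597, -0.44859131]), 'moment': array([ 0.04099567,  0.00308385, -0.0512494 ]), 'gripper_force': 0.0, 'opening': 0.08758771298032977}
```

View pics/top0.png

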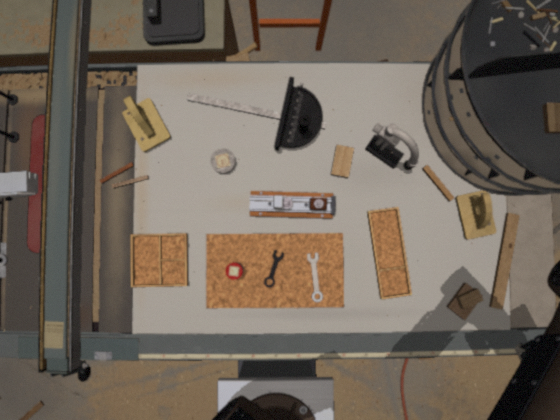

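View pics/scene0.png

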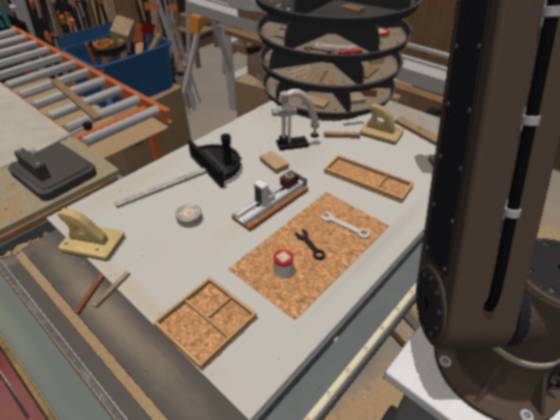

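The top view shows the track at about (291,204), with the tall stop at about (280,202) and the low one at about (318,204). The tin is at (235,271), the short spanner at (274,268), the long one at (316,277), the square tray at (160,260) and the long tray at (389,253). I'll zoom in to get the corners.

```bash
cat > h.py <<'E'
from plant import *
import cv2, numpy as np
from scipy.spatial.transform import Rotation as Ro
def save(s,name,box=None,k=1):
    c=s["color"][:,:,::-1]
    if box: c=c[box[1]:box[3],box[0]:box[2]]
    cv2.imwrite("pics/"+name+".png",cv2.resize(c,None,fx=k,fy=k,interpolation=cv2.INTER_CUBIC))
def cam(s,obs=None):
    "world-from-camera R, origin"
    if "R" in s: R=np.array(s["R"]).T; return R,-R@np.array(s["t"])
    T=np.array(s["tool_from_camera"]); W=Ro.from_euler("xyz",obs["orientation"],degrees=True).as_matrix()
    return W@T[:3,:3], W@T[:3,3]+obs["tool_pos"]
def p2w(s,uv,z,obs=None):
    R,o=cam(s,obs); out=[]
    D=np.array([s["k1"],0,0,0,0.]); K=np.array([[s["fx"],0,s["cx"]],[0,s["fy"],s["cy"]],[0,0,1.]])
    for u in cv2.undistortPoints(np.array(uv,float).reshape(-1,1,2),K,D)[:,0]:
        d=R@np.array([*u,1]); out.append(o+d*(z-o[2])/d[2])
    return np.array(out)
def w2p(s,X,obs=None):
    R,o=cam(s,obs); K=np.array([[s["fx"],0,s["cx"]],[0,s["fy"],s["cy"]],[0,0,1.]])
    c=(np.atleast_2d(X)-o)@R
    return cv2.projectPoints(c,np.zeros(3),np.zeros(3),K,np.array([s["k1"],0,0,0,0.]))[0][:,0]
def go(xyz,yaw):
    "remaining move to TCP xyz, tool down with given yaw (mod 180): tool-frame shift (units) and turn"
    o=get_obs(); W=Ro.from_euler("xyz",o["orientation"],degrees=True)
    sh=W.inv().apply(np.array(xyz)-o["tool_pos"])/.025
    best=min((Ro.from_euler("xyz",[180,0,yaw+a],degrees=True) for a in(0,180)),key=lambda t:(W.inv()*t).magnitude())
    rv=np.degrees((W.inv()*best).as_rotvec())/6
    print("shift units",sh.round(2),"turn units",rv.round(2),"yaw",o["orientation"].round(1),"pos",o["tool_pos"].round(4),"j",o["joint_pos"].round(0),"t",o["clock"])
E
python3 - <<'E'
from h import *
s=snapshot("top"); save(s,"topc",(120,160,420,320),2.6)
E
```

```text
(no output)
```

View pics/topc.png

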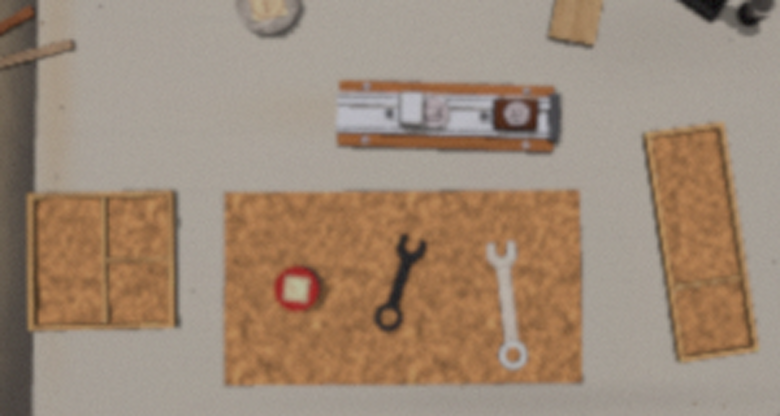

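The crop shows the open track end on the left (+y). The tall stop's heel is at (412,108) and the low stop is at (516,112). The wide bay of the square tray is on the left, and the short bay of the long tray is at the bottom.

Run:
```python
from h import *
s=snapshot("top")
def W(pts,z): return p2w(s,np.array(pts)/2.6+[120,160],z)
def show(n,p): print(n,(p*1000).round(0)[:,:2].tolist())
a=W([(29,193),(175,192),(178,326),(29,329)],.02); show("sq",a); print(a.mean(0), np.degrees(np.arctan2(*(a[0]-a[3])[1::-1])))
a=W([(645,133),(723,125),(755,351),(679,359)],.02); show("lt",a); print(a.mean(0),np.degrees(np.arctan2(*(a[0]-a[3])[1::-1])),np.degrees(np.arctan2(*(a[1]-a[2])[1::-1])))
a=W([(338,80),(338,147),(553,152),(558,88)],.016);show("track board",a)
a=W([(338,97),(338,133)],.031);show("track open end top",a)
show("tall heel",W([(412,108)],.0955)); show("low nut",W([(516,112)],.077)); show("low blk",W([(495,98),(537,98),(537,131),(495,131)],.0625))
show("tin",W([(298,289)],.052))
show("shortsp ring/fork",W([(388,317),(411,247)],.008)); show("long ring/fork",W([(512,354),(501,252)],.008))
show("flat,offcut",W([(268,5),(575,20)],.02))
```

```text
sq [[551.0, 393.0], [551.0, 238.0], [412.0, 234.0], [408.0, 391.0]]
[0.48067952 0.31412358 0.02      ] 0.7774297895155361
lt [[611.0, -257.0], [619.0, -341.0], [381.0, -370.0], [374.0, -289.0]]
[ 0.49619011 -0.31415828  0.02      ] 7.582386792169716 6.875176586882278
track board [[669.0, 67.0], [598.0, 67.0], [592.0, -160.0], [659.0, -166.0]]
track open end top [[650.0, 66.0], [612.0, 66.0]]
tall heel [[631.0, -11.0]]
low nut [[629.0, -116.0]]
low blk [[644.0, -96.0], [644.0, -139.0], [610.0, -138.0], [611.0, -95.0]]
tin [[452.0, 105.0]]
shortsp ring/fork [[419.0, 15.0], [492.0, -10.0]]
long ring/fork [[379.0, -115.0], [487.0, -105.0]]
flat,offcut [[749.0, 141.0], [732.0, -185.0]]
```

```bash
python3 -m handwheel '[[1,0,0,0,0,0,-1],[1,0,0,0,0,0,-1],[1,0,0,0,0,0,-1],[1,0,0,0,0,0,-1],[1,0,0,0,0,0,-1]]' && python3 -m handwheel '[[1,0,0,0,0,0,-1],[1,0,0,0,0,0,-1],[1,0,0,0,0,0,-1],[1,0,0,0,0,0,-1],[1,0,0,0,0,0,-1]]'; python3 -c "
from h import *
go([.631,-.011,.40],-91.9)"
```

```text
clock: 0.82
tool_pos: [0.3061, -0.6015, 0.4044]
orientation: [180.0, 0.0, -122.8]
force: [0.6, 0.2, 0.7]
opening: 0.0878
gripper_force: 0.0
clock: 1.45
tool_pos: [0.3061, -0.6015, 0.4044]
orientation: [180.0, 0.0, -92.8]
force: [0.2, 0.4, -1.0]
opening: 0.0879
gripper_force: 0.0
shift units [-24.23 -11.81   0.18] turn units [ 0.    0.   -0.15] yaw [180.    0.  -92.8] pos [ 0.3061 -0.6015  0.4044] j [-47.  21.   1.  -0. -70.  44.] t 1.45
```

```bash
R='x'; python3 -m handwheel '[[1,-1,-0.5,0,0,0,-0.15],[1,-1,-0.5,0,0,0,0],[1,-1,-0.5,0,0,0,0],[1,-1,-0.5,0,0,0,0],[1,-1,-0.5,0,0,0,0]]' && python3 -m handwheel '[[1,-1,-0.5,0,0,0,0],[1,-1,-0.5,0,0,0,0],[1,-1,-0.5,0,0,0,0],[1,-1,-0.5,0,0,0,0],[1,-1,-0.5,0,0,0,0]]' && python3 -m handwheel '[[1,-1,-0.5,0,0,0,0],[1,-1,-0.5,0,0,0,0],[1,-1,-0.5,0,0,0,0],[1,-1,-0.5,0,0,0,0],[1,-1,-0.5,0,0,0,0]]' && python3 -m handwheel '[[1,-1,-0.5,0,0,0,0],[1,-1,-0.5,0,0,0,0],[1,-1,-0.5,0,0,0,0],[1,-1,-0.5,0,0,0,0],[1,-1,-0.5,0,0,0,0]]' && python3 -m handwheel '[[1,-1,-0.5,0,0,0,0],[1,-1,-0.5,0,0,0,0],[1,-1,-0.5,0,0,0,0],[1,-1,-0.3,0,0,0,0],[1,0,0,0,0,0,0]]' | tail -6; python3 -c "
from h import *
go([.631,-.011,.40],-91.9)
o=get_obs();s=snapshot('wrist');save(s,'w1');print(s['fx'],s['cx'],s['cy'],s['k1'],s['tool_from_camera'])
print(w2p(s,[[.631,-.011,.0955],[.629,-.117,.077],[.452,.105,.052]],o))"
```

```text
clock: 2.08
tool_pos: [0.3739, -0.4783, 0.4045]
orientation: [180.0, 0.0, -92.1]
force: [0.1, 0.2, 0.2]
opening: 0.088
gripper_force: 0.0
clock: 2.7
tool_pos: [0.441, -0.3557, 0.4045]
orientation: [180.0, 0.0, -92.1]
force: [-0.4, -0.0, -0.0]
opening: 0.0878
gripper_force: 0.0
clock: 3.32
tool_pos: [0.5081, -0.2331, 0.4046]
orientation: [180.0, 0.0, -92.1]
force: [-0.2, 0.2, -0.7]
opening: 0.0877
gripper_force: 0.0
clock: 3.95
tool_pos: [0.5752, -0.1105, 0.4046]
orientation: [180.0, 0.0, -92.1]
force: [0.5, -0.6, -0.4]
opening: 0.0874
gripper_force: 0.0
clock: 4.58
tool_pos: [0.6242, -0.0112, 0.4043]
orientation: [180.0, 0.0, -92.0]
force: [-0.4, 0.5, 1.2]
opening: 0.0877
gripper_force: 0.0
shift units [-0.02 -0.27  0.17] turn units [ 0.    0.   -0.02] yaw [180.   0. -92.] pos [ 0.6242 -0.0112  0.4043] j [ 17.  16.  -6.  -0. -68. -19.] t 4.575
313.18956118923495 276.82461063511255 215.55135775607644 -0.05699977822771876 [[ 2.64884501e-04 -9.67329060e-01 -2.53524000e-01  6.87083212e-02]
 [ 9.99999220e-01 -5.32979561e-05  1.24816963e-03  2.27612577e-04]
 [-1.22090306e-03 -2.53524133e-01  9.67328291e-01  2.10329224e-02]
 [ 0.00000000e+00  0.00000000e+00  0.00000000e+00  1.00000000e+00]]
[[268.82644824 209.09234664]
 [266.76364489  92.92216953]
 [424.37871461 290.34580233]]
```

View pics/w1.png

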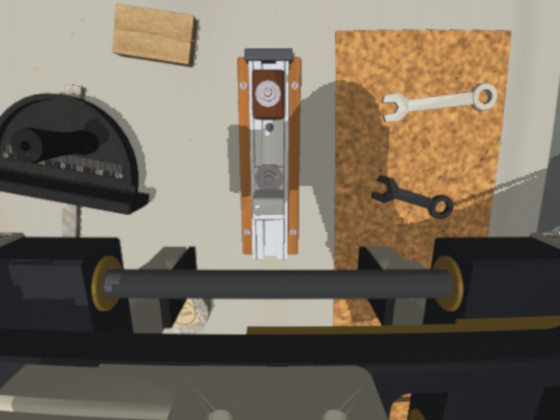

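The wrist view shows the tall stop's heel top centred near (269,205) and the low stop's nut at (267,93). The long spanner runs from the fork at (396,107) to the ring at (485,97), and the short one from (384,188) to (441,204).

```bash
python3 -c "
from h import *
o=get_obs();s=snapshot('wrist')
f=lambda p,z:print((p2w(s,p,z,o)*1000).round(1)[:,:2].tolist())
f([(269,205),(252,205),(286,205)],.0955)
f([(267,93)],.077)
f([(269.5,58),(270.5,253)],.016)
f([(396,107),(485,97)],.009)
f([(384,188),(441,204)],.009)
go([.631,-.013,.239],-91.9)"
```

```text
[[630.3, -15.8], [646.3, -16.4], [614.3, -15.2]]
[[628.3, -117.8]]
[[625.5, -161.4], [633.5, 63.7]]
[[482.4, -106.7], [376.8, -116.4]]
[[492.3, -12.6], [419.1, 9.8]]
shift units [ 0.   -0.3   6.62] turn units [ 0.   -0.   -0.03] yaw [180.   -0.  -92.1] pos [ 0.6236 -0.0126  0.4045] j [ 17.  16.  -6.  -0. -68. -19.] t 4.675
```

```bash
python3 -m handwheel '[[1,0.06,-0.28,1,0,0,0],[1,0,0,1,0,0,0],[1,0,0,1,0,0,0],[1,0,0,1,0,0,0],[1,0,0,1,0,0,0]]' | tail -1 && python3 -m handwheel '[[1,0,0,1,0,0,0],[1,0,0,0.6,0,0,0],[-1,0,0,0,0,0,0],[-1,0,0,0,0,0,0],[-1,0,0,0,0,0,0]]' && python3 -m handwheel '[[-1,0,0,0,0,0,0],[-1,0,0,0,0,0,0]]'; python3 -c "
from h import *
o=get_obs();s=snapshot('wrist');save(s,'w2');go([.631,-.014,.239],-91.9);print(o['force'],o['moment'])"
```

```text
gripper_force: 0.0
clock: 5.92
tool_pos: [0.6309, -0.0148, 0.2408]
orientation: [-179.9, 0.0, -92.1]
force: [0.3, -0.5, -0.3]
opening: 0.0633
gripper_force: 0.0
clock: 6.18
tool_pos: [0.6306, -0.0148, 0.2401]
orientation: [-180.0, 0.0, -92.1]
force: [-0.6, 0.1, 0.7]
opening: 0.0429
gripper_force: 0.0
shift units [-0.03 -0.02  0.04] turn units [-0.    0.   -0.04] yaw [-180.     0.   -92.1] pos [ 0.6306 -0.0148  0.2399] j [ 16.  25. -16.   0. -49. -18.] t 6.225
[-0.64541788  0.14624951  0.6870872 ] [0.02723303 0.04717391 0.03821275]
```

View pics/w2.png

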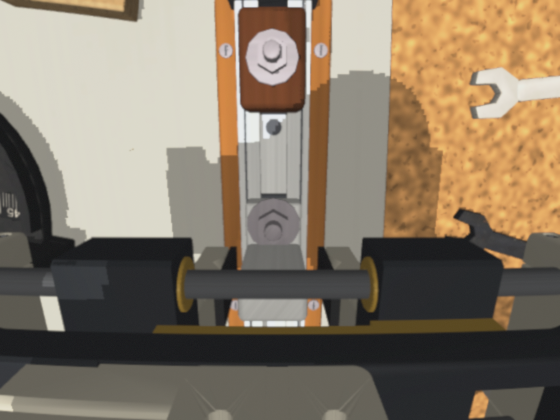

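The fingers straddle the heel: its top front edge is at row 247, and the pads come in at around (215,285) and (340,285). I'll finish closing and slide it out.

```bash
python3 -m handwheel '[[-1,0,0,0,0,0,0],[-1,0,0,0,0,0,0],[-1,0,0,0,0,0,0]]' && python3 -m handwheel '[[-1,-0.4,0,0,0,0,0],[-1,-0.7,0,0,0,0,0],[-1,-0.7,0,0,0,0,0],[-1,-0.7,0,0,0,0,0],[-1,-0.7,0,0,0,0,0]]'; python3 -c "
from h import *
o=get_obs();s=snapshot('wrist');print(p2w(s,[(273,247)],.0955,o), o['force'],o['moment'])"
```

```text
clock: 6.6
tool_pos: [0.6307, -0.0148, 0.2399]
orientation: [-180.0, 0.0, -92.1]
force: [1.8, 1.4, 3.2]
opening: 0.0318
gripper_force: 29.9
clock: 7.22
tool_pos: [0.6335, 0.0666, 0.2396]
orientation: [180.0, -0.0, -92.1]
force: [1.0, -2.0, 1.0]
opening: 0.032
gripper_force: 30.0
[[0.63384572 0.04367418 0.0955    ]] [ 0.99483607 -2.04334814  0.95673245] [-0.94598384 -0.40725081  0.01009703]
```

```bash
python3 -c "
from h import *
o=get_obs();s=snapshot('wrist');save(s,'w3',(180,160,380,340),3)
y=o['tool_pos'][1];x=.6335
print(w2p(s,[[x,y-11,.0955] for y in (y,)]+[[x,y+d,.0955] for d in(-.023,-.011,0,.011)]+[[x,y-.011,.066]],o))"
```

```text
[[281.05146299 330.57163087]
 [274.39192868 246.5621827 ]
 [275.44355874 272.93731829]
 [276.36425151 295.96623066]
 [277.24452523 317.92895878]
 [275.63481534 248.4411147 ]]
```

View pics/w3.png

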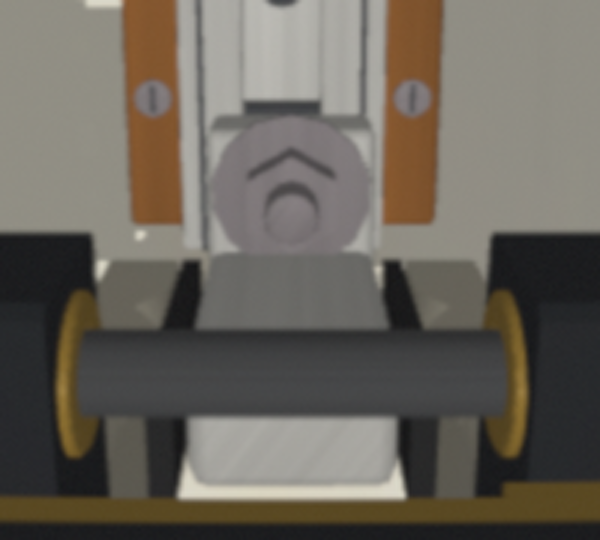

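The heel is held with its centre about 2 mm ahead of the TCP. The rest of the slide comes next, then the lift.

```bash
python3 -m handwheel '[[-1,-0.8,0,0,0,0,0],[-1,-0.8,0,0,0,0,0],[-1,-0.7,0,0,0,0,0],[-1,0,0,-0.5,0,0,0],[-1,0,0,-1,0,0,0]]' && python3 -m handwheel '[[-1,0,0,-1,0,0,-0.5],[-1,0,0,-1,0,0,-0.5],[-1,0,0,0,0,0,-0.5]]'; python3 -c "
from h import *
go([.414,-.3143,.32],-82.8)"
```

```text
clock: 7.95
tool_pos: [0.6351, 0.1228, 0.2766]
orientation: [179.8, -0.1, -92.1]
force: [-0.4, 0.8, -1.9]
opening: 0.0316
gripper_force: 30.0
clock: 8.32
tool_pos: [0.6361, 0.1226, 0.3304]
orientation: [-179.8, 0.1, -83.0]
force: [0.9, -1.2, -2.3]
opening: 0.0316
gripper_force: 30.0
shift units [16.27 10.94  0.35] turn units [-0.04  0.01 -0.04] yaw [-1.798e+02  1.000e-01 -8.300e+01] pos [0.6361 0.1226 0.3304] j [ 28.  21.  -9.   0. -60. -21.] t 8.325
```

```bash
python3 -m handwheel '[[-1,0.5,0.3,0,0,0,0],[-1,1,0.7,0,0,0,0],[-1,1,0.7,0,0,0,0],[-1,1,0.7,0,0,0,0],[-1,1,0.7,0,0,0,0]]' | tail -1 && python3 -m handwheel '[[-1,1,0.7,0,0,0,0],[-1,1,0.7,0,0,0,0],[-1,1,0.7,0,0,0,0],[-1,1,0.7,0,0,0,0],[-1,1,0.7,0,0,0,0]]' |tail -1 && python3 -m handwheel '[[-1,1,0.7,0,0,0,0],[-1,1,0.7,0,0,0,0],[-1,1,0.7,0,0,0,0],[-1,1,0.7,0,0,0,0],[-1,1,0.7,0,0,0,0]]' |tail -1; python3 -m handwheel '[[-1,1,0.6,0,0,0,0],[-1,0.7,0.2,0,0,0,0],[-1,0,0,0,0,0,0]]'; python3 -c "
from h import *
go([.414,-.3143,.229],-82.8)
o=get_obs();s=snapshot('wrist');save(s,'w4')
c,a=np.array([.496,-.314]),np.radians(7.2);R=np.array([[np.cos(a),-np.sin(a)],[np.sin(a),np.cos(a)]])
P=[[*(c+R@np.array(q)),.02] for q in((.1225,.043),(.1225,-.043),(-.1225,.043),(-.1225,-.043))]+[[*(c+R@np.array(q)),.016] for q in((-.044,.037),(-.044,-.037))]
print(w2p(s,P,o).round(0).tolist())"
```

```text
gripper_force: 30.0
gripper_force: 30.0
gripper_force: 30.0
clock: 10.58
tool_pos: [0.4124, -0.3135, 0.3271]
orientation: [180.0, -0.0, -83.3]
force: [-0.2, 0.2, -2.1]
opening: 0.0318
gripper_force: 30.0
shift units [ 0.04 -0.06  3.92] turn units [ 0.   -0.   -0.08] yaw [180.   -0.  -83.3] pos [ 0.4124 -0.3135  0.3271] j [-16.  10. -25.   0. -55.  22.] t 10.575
[[69.0, 242.0], [54.0, 154.0], [317.0, 241.0], [320.0, 150.0], [236.0, 234.0], [233.0, 157.0]]
```

View pics/w4.png

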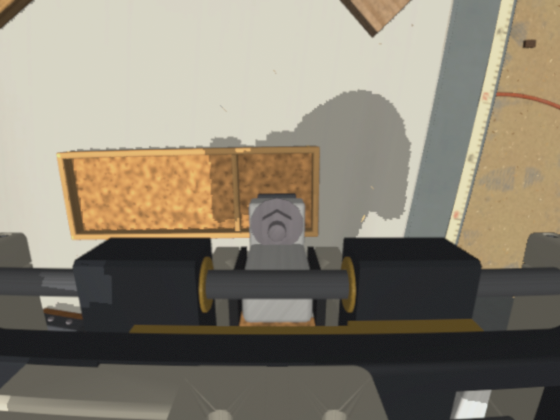

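The tray outline is within about 3 px of the prediction, so I can lower the stop.

```bash
python3 -m handwheel '[[-1,0.04,-0.06,1,0,0,0],[-1,0,0,1,0,0,0],[-1,0,0,1,0,0,0],[-1,0,0,0.6,0,0,0],[-1,0,0,0.2,0,0,0]]' && python3 -m handwheel '[[-1,0,0,0.15,0,0,0],[-1,0,0,0,0,0,0]]'; python3 -c "
from h import *
go([.414,-.3143,.2279],-82.8)"
```

```text
clock: 11.25
tool_pos: [0.4151, -0.3127, 0.2316]
orientation: [179.9, 0.0, -83.1]
force: [-0.8, -0.5, -1.6]
opening: 0.0317
gripper_force: 30.0
clock: 11.5
tool_pos: [0.4154, -0.313, 0.2288]
orientation: [-180.0, -0.0, -83.1]
force: [0.5, -0.1, -1.6]
opening: 0.0318
gripper_force: 30.0
shift units [0.04 0.06 0.04] turn units [-0.01 -0.   -0.05] yaw [-180.    -0.   -83.1] pos [ 0.4154 -0.313   0.2288] j [-15.  17. -31.   0. -42.  22.] t 11.5
```

```bash
python3 -m handwheel '[[-0.2,0,0,0,0,0,0],[-0.2,0,0,0,0,0,0],[1,0,0,0,0,0,0],[1,0,0,0,0,0,0],[1,0,0,-0.5,0,0,0]]' && python3 -m handwheel '[[1,0,0,-1,0,0,0],[1,0,0,-1,0,0,0],[1,0,0,-1,0,0,0],[1,0,0,-1,0,0,-1],[1,0,0,-1,0,0,-1]]' |tail -1 && python3 -m handwheel '[[1,0,0,0,0,0,-1],[1,0,0,0,0,0,-1],[1,0,0,0,0,0,-1],[1,0,0,0,0,0,-1],[1,0,0,0,0,0,-1]]' |tail -1; python3 -m handwheel '[[1,0,0,0,0,0,-1],[1,0,0,0,0,0,-1],[1,0,0,0,0,0,-1],[1,0,0,0,0,0,-1],[1,0,0,0,0,0,-1]]' |tail -1;python3 -m handwheel '[[1,0,0,0,0,0,-1],[1,0,0,0,0,0,-1],[1,0,0,0,0,0,-0.7]]'; python3 -c "
from h import *
go([.431,-.111,.33],5.2)"
```

```text
clock: 12.12
tool_pos: [0.4148, -0.3129, 0.2406]
orientation: [179.9, 0.1, -83.1]
force: [-0.2, 0.3, 0.4]
opening: 0.0596
gripper_force: 0.0
gripper_force: 0.0
gripper_force: 0.0
gripper_force: 0.0
clock: 14.38
tool_pos: [0.415, -0.313, 0.3669]
orientation: [180.0, -0.0, 5.2]
force: [-0.2, -0.3, 0.2]
opening: 0.0876
gripper_force: 0.0
shift units [ 1.37 -7.99  1.47] turn units [ 0.   -0.01  0.01] yaw [180.   -0.    5.2] pos [ 0.415  -0.313   0.3669] j [-15.   8. -22.   0. -60. 111.] t 14.375
```

```bash
python3 -m handwheel '[[1,0.2,-1,0,0,0,0],[1,0.2,-1,0,0,0,0],[1,0.2,-1,0,0,0,0],[1,0.2,-1,0,0,0,0],[1,0.2,-1,0,0,0,0]]' |tail -1 && python3 -m handwheel '[[1,0.2,-1,0,0,0,0],[1,0.2,-1,0,0,0,0],[1,0,-1,0,0,0,0],[1,0,0,0,0,0,0]]'; python3 -c "
from h import *
go([.431,-.111,.33],5.2)
o=get_obs();s=snapshot('wrist');save(s,'w5')
print(w2p(s,[[.431,-.111,.009],[.482,-.107,.009],[.377,-.116,.009]],o).round(0).tolist())"
```

```text
gripper_force: 0.0
clock: 15.5
tool_pos: [0.4322, -0.1097, 0.3669]
orientation: [-180.0, -0.1, 5.2]
force: [0.3, 0.6, 0.3]
opening: 0.0876
gripper_force: 0.0
shift units [-0.05  0.05  1.48] turn units [-0.   -0.01 -0.  ] yaw [-1.8e+02 -1.0e-01  5.2e+00] pos [ 0.4322 -0.1097  0.3669] j [ 11.   0. -30.  -0. -60.  84.] t 15.5
[[277.0, 198.0], [278.0, 151.0], [277.0, 245.0]]
```

View pics/w5.png

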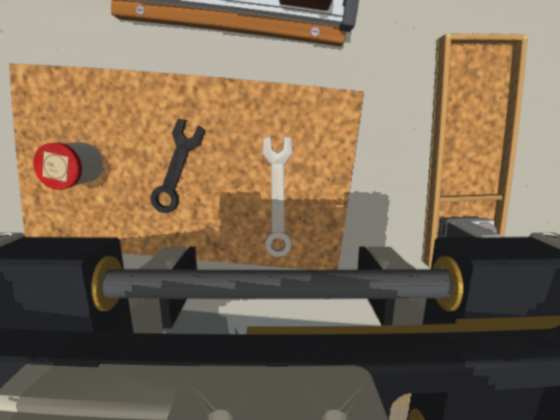

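The long spanner runs straight along column 278, from row 137 to row 257, exactly as predicted. The short spanner's fork is at (187,136) and its ring at (165,199), and the tin lid is at (56,166).

```bash
python3 -c "
from h import *
o=get_obs();s=snapshot('wrist')
f=lambda p,z:print((p2w(s,p,z,o)*1000).round(1)[:,:2].tolist())
f([(187,136),(165,199)],.009);f([(56,166)],.052)"
python3 -m handwheel '[[0.2,0,0,1,0,0,0],[0.2,0,0,1,0,0,0],[0.2,0,0,1,0,0,0],[0.2,0,0,1,0,0,0],[0.2,0,0,1,0,0,0]]' |tail -1 && python3 -m handwheel '[[0,-0.05,0.05,1,0,0,0],[0,0,0,1,0,0,0],[0,0,0,0.3,0,0,0],[0,0,0,0,0,0,0],[0,0,0,0,0,0,0]]'; python3 -c "
from h import *
go([.431,-.111,.182],5.2)"
```

```text
[[489.3, -11.0], [419.5, 11.9]]
[[452.9, 103.9]]
gripper_force: 0.0
clock: 16.85
tool_pos: [0.4317, -0.1121, 0.1842]
orientation: [-180.0, -0.1, 5.1]
force: [-0.8, -0.2, 0.8]
opening: 0.0434
gripper_force: 0.0
shift units [-0.02 -0.05  0.09] turn units [-0.   -0.01 -0.02] yaw [-1.8e+02 -1.0e-01  5.1e+00] pos [ 0.4317 -0.1121  0.1842] j [ 11.  15. -43.   0. -32.  84.] t 16.85
```

```bash
python3 -m handwheel '[[-1,0,-0.04,0.1,0,0,0],[-1,0,0,0,0,0,0],[-1,0,0,0,0,0,0],[-1,0,0,0,0,0,0],[-1,0,0,0,0,0,0]]' && python3 -m handwheel '[[-1,0,0,-0.3,0,0,0],[-1,0,0,-1,0,0,-0.15],[-1,0,0,-1,0,0,-0.15],[-1,0,0,-1,0,0,0],[-1,0,0,-1,0,0,0]]'; python3 -c "
from h import *
go([.532,-.3093,.28],7.2)"
```

```text
clock: 17.48
tool_pos: [0.4312, -0.111, 0.1811]
orientation: [-180.0, -0.0, 5.1]
force: [-0.7, 1.0, 3.0]
opening: 0.0134
gripper_force: 30.0
clock: 18.1
tool_pos: [0.4308, -0.1111, 0.2896]
orientation: [-180.0, -0.0, 6.9]
force: [0.0, -0.6, -0.5]
opening: 0.0132
gripper_force: 30.0
shift units [3.07 8.35 0.38] turn units [-0.   -0.   -0.06] yaw [-180.    -0.     6.9] pos [ 0.4308 -0.1111  0.2896] j [ 11.   5. -36.  -0. -48.  86.] t 18.1
```

```bash
python3 -m handwheel '[[-1,0.4,0.5,0,0,0,0],[-1,0.4,1,0,0,0,0],[-1,0.4,1,0,0,0,0],[-1,0.4,1,0,0,0,0],[-1,0.4,1,0,0,0,0]]' |tail -1 && python3 -m handwheel '[[-1,0.4,1,0,0,0,0],[-1,0.4,1,0,0,0,0],[-1,0.27,1,0,0,0,-0.06],[-1,0,0.85,0,0,0,0],[-1,0,0,0,0,0,0]]'; python3 -c "
from h import *
go([.532,-.3093,.19],7.2)
o=get_obs();s=snapshot('wrist');save(s,'w6')
c,a=np.array([.496,-.314]),np.radians(7.2);R=np.array([[np.cos(a),-np.sin(a)],[np.sin(a),np.cos(a)]])
P=[[*(c+R@np.array(q)),.02] for q in((.1225,.043),(.1225,-.043),(-.1225,.043),(-.1225,-.043))]+[[*(c+R@np.array(q)),.016] for q in((-.044,.037),(-.044,-.037))]
print(w2p(s,P,o).round(0).tolist())"
```

```text
gripper_force: 30.0
clock: 19.35
tool_pos: [0.5321, -0.3107, 0.2872]
orientation: [-180.0, 0.1, 7.1]
force: [-0.6, 0.6, -0.7]
opening: 0.0134
gripper_force: 30.0
shift units [ 0.01 -0.05  3.89] turn units [-0.01  0.01 -0.01] yaw [-1.8e+02  1.0e-01  7.1e+00] pos [ 0.5321 -0.3107  0.2872] j [-12.  21. -16.  -0. -54. 109.] t 19.35
[[217.0, 108.0], [332.0, 108.0], [231.0, 378.0], [320.0, 378.0], [234.0, 303.0], [316.0, 303.0]]
```

View pics/w6.png

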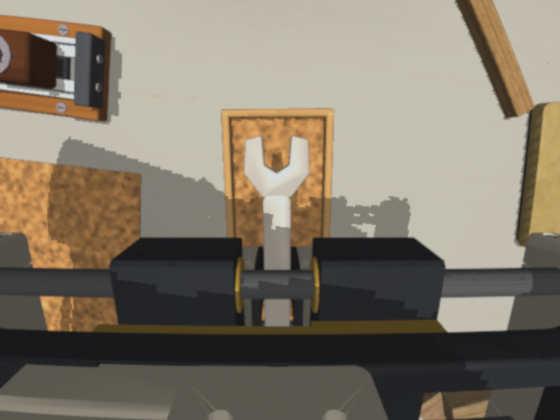

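The tray's far rim is centred at column 278 against about 276 for the tool, so it's aligned to about 1 mm.

```bash
python3 -m handwheel '[[-1,0,0.04,1,0,0,0],[-1,0,0,1,0,0,0],[-1,0,0,1,0,0,0],[-1,0,0,0.7,0,0,0],[-1,0,0,0.2,0,0,0]]' && python3 -m handwheel '[[-1,0,0,0.13,0,0,0],[-1,0,0,0,0,0,0]]'; python3 -c "
from h import *
go([.532,-.3105,.1855],7.2)"
```

```text
clock: 20.02
tool_pos: [0.5322, -0.3097, 0.1899]
orientation: [-180.0, 0.1, 7.3]
force: [-0.0, 0.9, -0.9]
opening: 0.0133
gripper_force: 30.0
clock: 20.27
tool_pos: [0.5328, -0.3101, 0.1882]
orientation: [180.0, -0.0, 7.2]
force: [0.3, 0.4, -1.3]
opening: 0.0132
gripper_force: 30.0
shift units [-0.03  0.01  0.11] turn units [ 0.   -0.01  0.01] yaw [180.   -0.    7.2] pos [ 0.5328 -0.3101  0.1882] j [-12.  27. -21.   0. -42. 109.] t 20.275
```

```bash
python3 -m handwheel '[[-1,0,0,0.1,0,0,0],[-0.5,0,0,0,0,0,0],[-0.5,0,0,0,0,0,0],[-0.5,0,0,-0.4,0,0,0],[-0.5,0,0,-1,0,0,0]]' && python3 -m handwheel '[[0.2,0,0,-1,0,0,0.15],[0.2,0,0,-1,0,0,1],[0.2,0,0,-1,0,0,1],[0.2,0,0,-1,0,0,1],[0.2,0,0,0,0,0,1]]'; python3 -c "
from h import *
go([.455,0,.30],-17.7)"
```

```text
clock: 20.9
tool_pos: [0.5322, -0.31, 0.2201]
orientation: [-180.0, 0.1, 7.2]
force: [0.5, -0.7, -0.2]
opening: 0.0217
gripper_force: 0.0
clock: 21.52
tool_pos: [0.5331, -0.3103, 0.3237]
orientation: [180.0, -0.3, -17.8]
force: [-0.2, -0.7, -0.3]
opening: 0.0521
gripper_force: 0.0
shift units [ -6.78 -10.86   0.91] turn units [ 0.   -0.05 -0.02] yaw [180.   -0.3 -17.8] pos [ 0.5331 -0.3103  0.3237] j [-12.  19. -13.   0. -58.  84.] t 21.525
```

```bash
python3 -m handwheel '[[0.2,-0.6,-1,0,0,0,0],[0.2,-0.6,-1,0,0,0,0],[0.2,-0.6,-1,0,0,0,0],[0.2,-0.6,-1,0,0,0,0],[0.2,-0.6,-1,0,0,0,0]]' |tail -1 && python3 -m handwheel '[[0.2,-0.6,-1,0,0,0,0],[0.2,-0.6,-1,0,0,0,0],[0.2,-0.6,-1,0,0,0,0],[0.2,-0.6,-1,0,0,0,0],[0.2,-0.6,-1,0,0,0,0]]'|tail -1;python3 -m handwheel '[[0.2,-0.7,-0.85,0,0,0,0],[0.2,0,0,0,0,0,0]]'; python3 -c "
from h import *
go([.455,0,.182],-17.7)
o=get_obs();s=snapshot('wrist');save(s,'w7')
print(w2p(s,[[.455,0,.009],[.489,-.011,.009],[.419,.011,.009]],o).round(0).tolist())"
```

```text
gripper_force: 0.0
gripper_force: 0.0
clock: 23.02
tool_pos: [0.4548, 0.0003, 0.3212]
orientation: [-179.9, -0.1, -17.5]
force: [-0.1, -0.3, 0.5]
opening: 0.0528
gripper_force: 0.0
shift units [0.   0.02 5.57] turn units [-0.01 -0.01  0.03] yaw [-1.799e+02 -1.000e-01 -1.750e+01] pos [4.548e-01 3.000e-04 3.212e-01] j [ 25.   4. -33.   0. -53.  47.] t 23.025
[[277.0, 207.0], [277.0, 169.0], [277.0, 244.0]]
```

View pics/w7.png

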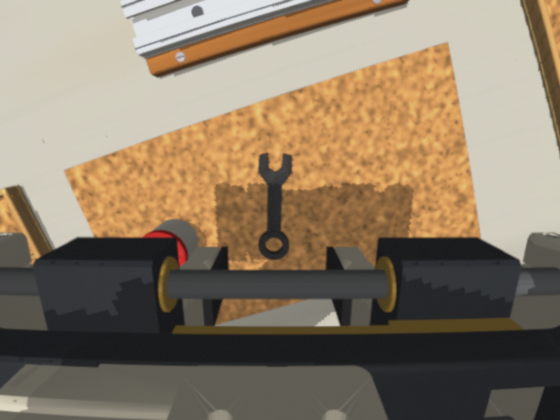

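The short spanner lies along column 275, about 2 mm left of the tool line. I'll correct for that and descend.

```bash
python3 -m handwheel '[[0.1,0,-0.08,1,0,0,0],[0,0,0,1,0,0,0],[0,0,0,1,0,0,0],[0,0,0,1,0,0,0],[0,0,0,1,0,0,0]]' |tail -1 && python3 -m handwheel '[[0,0,0,0.5,0,0,0],[0,0,0,0.05,0,0,0],[-1,0,0,0,0,0,0],[-1,0,0,0,0,0,0],[-1,0,0,0,0,0,0]]' |tail -6;python3 -m handwheel '[[-1,0,0,0,0,0,0],[-1,0,0,0,0,0,0]]'
```

```text
gripper_force: 0.0
clock: 24.32
tool_pos: [0.4561, 0.0012, 0.182]
orientation: [-180.0, -0.1, -17.7]
force: [-0.3, -0.3, 0.4]
opening: 0.019
gripper_force: 0.0
clock: 24.58
tool_pos: [0.4561, 0.0013, 0.1819]
orientation: [-180.0, -0.0, -17.6]
force: [-1.3, 1.9, 6.5]
opening: 0.0133
gripper_force: 30.0
```

```bash
python3 -m handwheel '[[-1,0,0,-0.3,0,0,0],[-1,0,0,-1,0,0,0],[-1,0,0,-1,0,0,-0.1],[-1,0,0,-1,0,0,-1],[-1,0,0,-1,0,0,-1]]' && python3 -m handwheel '[[-1,0,0,0,0,0,-1],[-1,0,0,0,0,0,0]]' | tail -3; python3 -c "
from h import *
go([.480,.3495,.29],1)"
```

```text
clock: 25.2
tool_pos: [0.4555, 0.001, 0.2899]
orientation: [180.0, 0.0, -4.9]
force: [0.4, 0.0, -2.0]
opening: 0.0137
gripper_force: 30.0
force: [-0.2, -0.6, -1.3]
opening: 0.0127
gripper_force: 30.0
shift units [  1.19 -13.92  -0.02] turn units [-0.   -0.   -0.02] yaw [-180.    -0.     0.9] pos [0.4556 0.001  0.2893] j [ 25.   6. -35.  -0. -48.  66.] t 25.45
```

```bash
python3 -m handwheel '[[-1,0.1,-0.5,0,0,0,0],[-1,0.1,-1,0,0,0,0],[-1,0.1,-1,0,0,0,0],[-1,0.1,-1,0,0,0,0],[-1,0.1,-1,0,0,0,0]]' |tail -1 && python3 -m handwheel '[[-1,0.1,-1,0,0,0,0],[-1,0.1,-1,0,0,0,0],[-1,0.1,-1,0,0,0,0],[-1,0.1,-1,0,0,0,0],[-1,0.1,-1,0,0,0,0]]'|tail -1;python3 -m handwheel '[[-1,0.1,-1,0,0,0,0],[-1,0.1,-1,0,0,0,0],[-1,0,-1,0,0,0,0],[-1,0,-1,0,0,0,0],[-1,0,-0.4,0,0,0,0]]'; python3 -m handwheel '[[-1,0,0,0,0,0,0]]'|tail -1; python3 -c "
from h import *
go([.480,.3495,.186],1)
o=get_obs();s=snapshot('wrist');save(s,'w8')
c,a=np.array([.4805,.314]),np.radians(1);R=np.array([[np.cos(a),-np.sin(a)],[np.sin(a),np.cos(a)]])
P=[[*(c+R@np.array(q)),.02] for q in((.0725,.0775),(.0725,-.0775),(-.0725,.0775),(-.0725,-.0775))]+[[*(c+R@np.array(q)),.016] for q in((.0665,-.003),(0,-.005))]
print(w2p(s,P,o).round(0).tolist())"
```

```text
gripper_force: 30.0
gripper_force: 30.0
clock: 27.32
tool_pos: [0.4801, 0.3509, 0.2888]
orientation: [-180.0, -0.0, 1.0]
force: [-0.3, -0.2, -2.0]
opening: 0.0132
gripper_force: 30.0
gripper_force: 30.0
shift units [-0.    0.01  4.11] turn units [ 0.  0. -0.] yaw [180.   0.   1.] pos [0.48   0.3497 0.2887] j [ 55.  19. -18.  -0. -53.  36.] t 27.45
[[221.0, 127.0], [422.0, 128.0], [229.0, 298.0], [403.0, 297.0], [325.0, 135.0], [325.0, 217.0]]
```

View pics/w8.png

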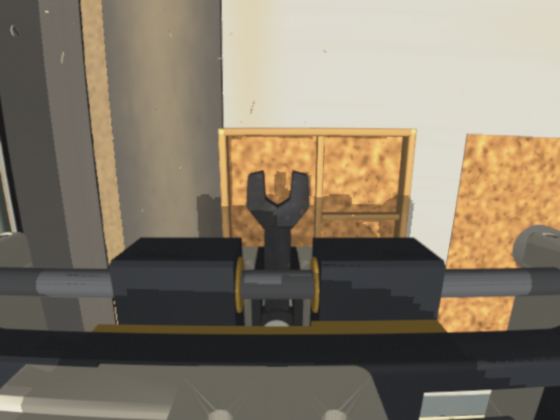

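The tray rim spans columns 220–414 with the partition at 320, so the wide bay centre is about 3 mm further left (+y) and 2 mm nearer. I'll correct and lower.

```bash
python3 -m handwheel '[[-1,-0.06,-0.1,1,0,0,0],[-1,0,0,1,0,0,0],[-1,0,0,1,0,0,0],[-1,0,0,0.7,0,0,0],[-1,0,0,0.3,0,0,0]]' |tail -4&& python3 -m handwheel '[[-1,0,0,0.1,0,0,0],[-1,0,0,0,0,0,0]]'
```

```text
orientation: [179.9, 0.0, 0.9]
force: [0.7, 0.3, -0.3]
opening: 0.0131
gripper_force: 30.0
clock: 28.38
tool_pos: [0.4789, 0.3517, 0.1869]
orientation: [-180.0, -0.0, 0.9]
force: [0.5, -0.5, -1.4]
opening: 0.0132
gripper_force: 30.0
```

```bash
python3 -m handwheel '[[-1,0,0,0.04,0,0,0],[-0.5,0,0,0,0,0,0],[-0.5,0,0,0,0,0,0],[-0.5,0,0,-0.4,0,0,0],[-0.5,0,0,-1,0,0,0]]' && python3 -m handwheel '[[1,0,0,-1,0,0,0],[1,0,0,-1,0,0,1],[1,0,0,-1,0,0,1],[1,0,0,-1,0,0,1],[1,0,0,-1,0,0,1]]' |tail -1;  python3 -m handwheel '[[1,0,0,-1,0,0,1],[1,0,0,0,0,0,1],[1,0,0,0,0,0,1],[1,0,0,0,0,0,1],[1,0,0,0,0,0,1]]' |tail -1; python3 -m handwheel '[[1,0,0,0,0,0,1],[1,0,0,0,0,0,1],[1,0,0,0,0,0,1],[1,0,0,0,0,0,1],[1,0,0,0,0,0,1]]' |tail -1; python3 -m handwheel '[[1,0,0,0,0,0,1],[1,0,0,0,0,0,0.5]]'; python3 -c "
from h import *
go([.628,-.117,.36],-92)
o=get_obs();s=snapshot('wrist');save(s,'w9')"
```

```text
clock: 29.0
tool_pos: [0.4784, 0.3513, 0.2204]
orientation: [179.9, 0.1, 0.9]
force: [0.1, 0.5, -0.2]
opening: 0.0218
gripper_force: 0.0
gripper_force: 0.0
gripper_force: 0.0
gripper_force: 0.0
clock: 31.12
tool_pos: [0.4786, 0.3514, 0.3713]
orientation: [-180.0, 0.0, -92.2]
force: [0.2, -0.4, -0.4]
opening: 0.0877
gripper_force: 0.0
shift units [18.49 -6.69  0.44] turn units [-0.    0.01 -0.03] yaw [-180.     0.   -92.2] pos [0.4786 0.3514 0.3713] j [ 55.  14. -13.   0. -63. -57.] t 31.125
```

View pics/w9.png

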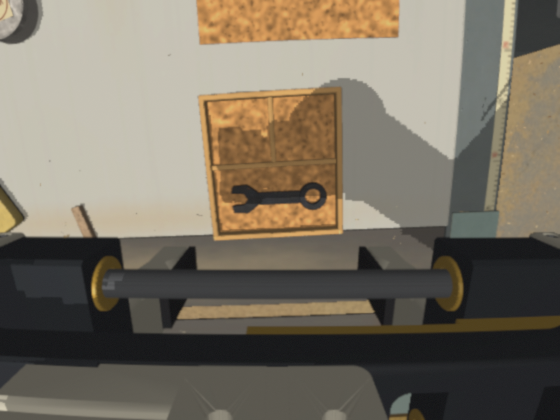

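The short spanner lies flat in the wide bay, at about (280,196). The tray's rim corners at (200,98), (341,89), (343,235) and (214,239) give me its pose.

```bash
python3 -c "
from h import *
o=get_obs();s=snapshot('wrist')
a=p2w(s,[(200,98),(341,89),(343,235),(214,239)],.02,o);print(a.round(4),a.mean(0),np.degrees(np.arctan2(*(a[0]-a[1])[1::-1])))
print(p2w(s,[(272,97),(273,162),(212,167),(337,161)],.016,o).round(4))"
python3 -m handwheel '[[1,0.7,-0.25,0,0,0,0],[1,1,-0.36,0,0,0,0],[1,1,-0.36,0,0,0,0],[1,1,-0.36,0,0,0,0],[1,1,-0.36,0,0,0,0]]' |tail -1; python3 -m handwheel '[[1,1,-0.36,0,0,0,0],[1,1,-0.36,0,0,0,0],[1,1,-0.36,0,0,0,0],[1,1,-0.36,0,0,0,0],[1,1,-0.36,0,0,0,0]]' |tail -1;python3 -m handwheel '[[1,1,-0.36,0,0,0,0],[1,1,-0.36,0,0,0,0],[1,1,-0.36,0,0,0,0],[1,1,-0.36,0,0,0,0],[1,1,-0.36,0,0,0,0]]' |tail -1;python3 -m handwheel '[[1,1,-0.36,0,0,0,0],[1,1,-0.36,0,0,0,0],[1,1,-0.36,0,0,0,0],[1,0.8,-0.3,0,0,0,0],[1,0,0,0,0,0,0]]'
python3 -c "
from h import *
go([.628,-.117,.213],-92)
o=get_obs();s=snapshot('wrist');save(s,'w10');print(w2p(s,[[.628,-.117,.0625],[.628,-.117,.077]],o))"
```

```text
[[0.5509 0.2445 0.02  ]
 [0.4097 0.2417 0.02  ]
 [0.4062 0.3947 0.02  ]
 [0.5499 0.3936 0.02  ]] [0.47917031 0.3186533  0.02      ] 1.143375484732722
[[0.4788 0.2464 0.016 ]
 [0.4805 0.3118 0.016 ]
 [0.5456 0.3143 0.016 ]
 [0.4128 0.3134 0.016 ]]
gripper_force: 0.0
gripper_force: 0.0
gripper_force: 0.0
clock: 33.72
tool_pos: [0.6286, -0.1184, 0.3703]
orientation: [180.0, -0.0, -92.2]
force: [0.6, -0.9, 0.2]
opening: 0.0877
gripper_force: 0.0
shift units [-0.06  0.03  6.29] turn units [ 0.   -0.   -0.03] yaw [180.   -0.  -92.2] pos [ 0.6286 -0.1184  0.3703] j [  7.  19.  -7.   0. -65.  -9.] t 33.725
[[276.8159698  210.41654453]
 [276.84054993 214.25379482]]
```

View pics/w10.png

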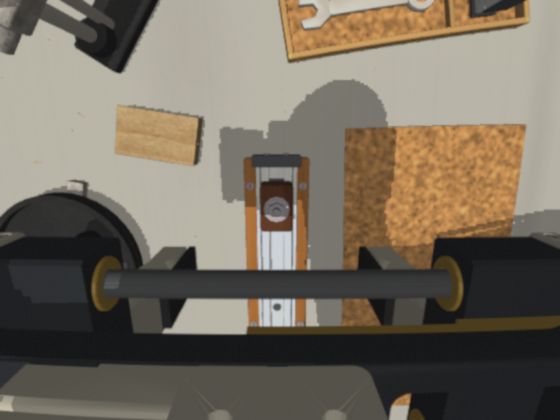

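The low stop's nut is at (276,209), within about 2 mm of the tool, so I can descend, grip and slide it.

```bash
python3 -m handwheel '[[1,0.02,0.02,1,0,0,0],[1,0,0,1,0,0,0],[1,0,0,1,0,0,0],[1,0,0,1,0,0,0],[1,0,0,1,0,0,0]]' |tail -1;python3 -m handwheel '[[1,0,0,1,0,0,0],[0.3,0,0,0.3,0,0,0],[-1,0,0,0,0,0,0],[-1,0,0,0,0,0,0],[-1,0,0,0,0,0,0]]' |tail -6; python3 -m handwheel '[[-1,0,0,0,0,0,0],[-1,0,0,0,0,0,0],[-1,0,0,0,0,0,0]]'; python3 -m handwheel '[[-1,-0.4,0,0,0,0,0],[-1,-0.8,0,0,0,0,0],[-1,-0.8,0,0,0,0,0],[-1,-0.8,0,0,0,0,0],[-1,-0.8,0,0,0,0,0]]'
```

```text
gripper_force: 0.0
clock: 35.02
tool_pos: [0.6284, -0.1171, 0.214]
orientation: [-179.9, 0.0, -92.1]
force: [0.2, -0.0, 0.7]
opening: 0.053
gripper_force: 0.0
clock: 35.4
tool_pos: [0.6283, -0.1172, 0.2132]
orientation: [-180.0, -0.0, -92.1]
force: [0.3, 0.2, 2.7]
opening: 0.0319
gripper_force: 30.0
clock: 36.02
tool_pos: [0.6315, -0.0256, 0.2132]
orientation: [-180.0, -0.0, -92.0]
force: [0.5, -4.3, 6.1]
opening: 0.0317
gripper_force: 30.0
```

```bash
python3 -m handwheel '[[-1,-0.8,0,0,0,0,0],[-1,-0.8,0,0,0,0,0],[-1,-0.8,0,0,0,0,0],[-1,-0.8,0,0,0,0,0],[-1,-0.8,0,0,0,0,0]]';  python3 -m handwheel '[[-1,-0.8,0,0,0,0,0],[-1,-0.7,0,0,0,0,0],[-1,0,0,0,0,0,0]]'; python3 -c "
from h import *
o=get_obs();s=snapshot('wrist');save(s,'w11')
x,y=o['tool_pos'][:2];print(w2p(s,[[x,y-.023,.0625],[x,y-.023,.0325],[x,y,.077],[x,y+.023,.0625]],o).round(0).tolist())"
```

```text
clock: 36.65
tool_pos: [0.6348, 0.0742, 0.2132]
orientation: [180.0, -0.0, -92.0]
force: [0.8, -3.4, 5.0]
opening: 0.0321
gripper_force: 30.0
clock: 37.02
tool_pos: [0.6359, 0.1122, 0.2122]
orientation: [179.9, 0.0, -92.0]
force: [-0.4, -0.1, -1.0]
opening: 0.0322
gripper_force: 30.0
[[274.0, 242.0], [274.0, 223.0], [276.0, 307.0], [277.0, 333.0]]
```

View pics/w11.png

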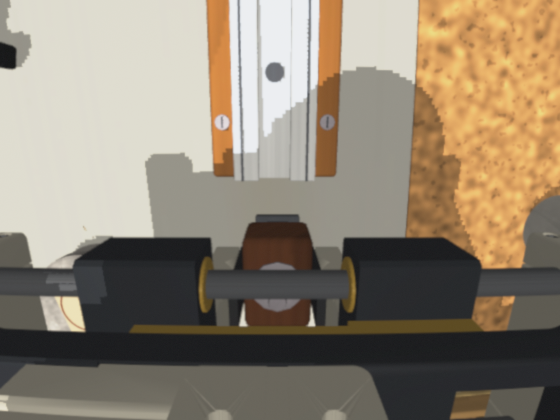

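The low stop is clear of the track end: its runner starts at row 215 and the track ends at row 180. I'll lift it and carry it to the far small bay.

```bash
python3 -m handwheel '[[-1,0,0,-0.5,0,0,0],[-1,0,0,-1,0,0,0],[-1,0,0,-1,0,0,0],[-1,0,0,-1,0,0,-0.5],[-1,-0.3,0.2,0,0,0,0]]'; python3 -m handwheel '[[-1,-1,0.7,0,0,0,0],[-1,-1,0.7,0,0,0,0],[-1,-1,0.7,0,0,0,0],[-1,-1,0.7,0,0,0,0],[-1,-1,0.7,0,0,0,0]]' | tail -1; python3 -m handwheel '[[-1,-1,0.7,0,0,0,0],[-1,0,0,0,0,0,0]]' | tail -5; python3 -c "
from h import *
go([.5147,.2812,.201],-88.9)"
```

```text
clock: 37.7
tool_pos: [0.6319, 0.1171, 0.3034]
orientation: [-179.7, 0.1, -89.1]
force: [-0.5, -0.9, -1.0]
opening: 0.0317
gripper_force: 30.0
gripper_force: 30.0
tool_pos: [0.5224, 0.267, 0.3]
orientation: [180.0, -0.0, -89.0]
force: [0.7, -0.5, -2.6]
opening: 0.0315
gripper_force: 30.0
shift units [-0.57  0.3   3.96] turn units [ 0.01 -0.   -0.02] yaw [180.  -0. -89.] pos [0.5224 0.267  0.3   ] j [ 46.  17. -19.  -0. -54. -45.] t 38.575
```

```bash
python3 -m handwheel '[[-1,-0.57,0.3,0,0,0,0],[-1,0,0,0,0,0,0]]' | tail -5; python3 -c "
from h import *
go([.5147,.2812,.201],-88.9)
o=get_obs();s=snapshot('wrist');save(s,'w12')
c,a=np.array([.4795,.3165]),np.radians(1.1);R=np.array([[np.cos(a),-np.sin(a)],[np.sin(a),np.cos(a)]])
P=[[*(c+R@np.array(q)),.02] for q in((.0725,-.0775),(-.0725,-.0775))]+[[*(c+R@np.array(q)),.016] for q in((0,-.0715),(0,-.0385))]
print(w2p(s,P,o).round(0).tolist())"
```

```text
tool_pos: [0.5158, 0.2804, 0.3002]
orientation: [180.0, -0.0, -89.1]
force: [-0.2, 0.2, -1.8]
opening: 0.0316
gripper_force: 30.0
shift units [-0.03  0.04  3.97] turn units [ 0.   -0.   -0.03] yaw [180.   -0.  -89.1] pos [0.5158 0.2804 0.3002] j [ 48.  17. -19.  -0. -54. -47.] t 38.825
[[231.0, 169.0], [406.0, 169.0], [318.0, 175.0], [317.0, 213.0]]
```

View pics/w12.png

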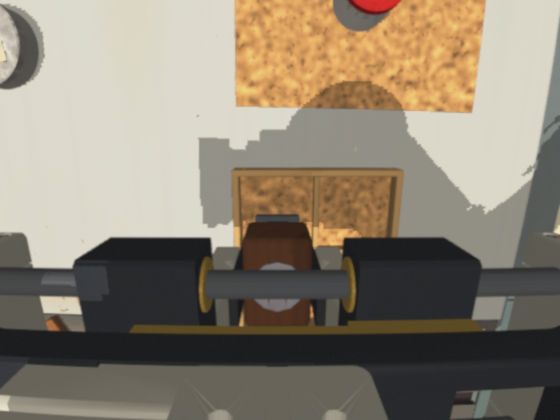

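The rim at (233–402,170) and the partition at column 316 match the prediction, so I'll lower the stop.

```bash
python3 -m handwheel '[[-1,0,0,1,0,0,0],[-1,0,0,1,0,0,0],[-1,0,0,1,0,0,0],[-1,0,0,0.6,0,0,0],[-1,0,0,0.2,0,0,0]]' | tail -5; python3 -m handwheel '[[-1,0,0,0.13,0,0,0],[-1,0,0,0,0,0,0]]'; python3 -m handwheel '[[0,0,0,0,0,0,0],[0,0,0,0,0,0,0],[0.3,0,0,0,0,0,0],[0.5,0,0,-0.4,0,0,0],[1,0,0,-1,0,0,0]]'; python3 -m handwheel '[[1,0,0,-1,0,0,0],[1,0,0,-1,0,0,0],[1,0,0,-1,0,0,0],[1,0,0,-1,0,0,0],[1,0,0,-1,0,0,0]]'; python3 -c "
from h import *
go([.453,.1045,.198],-1)"
```

```text
tool_pos: [0.5161, 0.2796, 0.2046]
orientation: [179.9, -0.1, -89.1]
force: [0.5, -0.0, -1.2]
opening: 0.0317
gripper_force: 30.0
clock: 39.75
tool_pos: [0.5162, 0.2801, 0.2027]
orientation: [-180.0, 0.0, -89.1]
force: [0.3, 0.3, -0.9]
opening: 0.0316
gripper_force: 30.0
clock: 40.38
tool_pos: [0.5157, 0.2797, 0.2371]
orientation: [179.9, -0.1, -89.1]
force: [-0.8, 0.0, 0.3]
opening: 0.0681
gripper_force: 0.0
clock: 41.0
tool_pos: [0.5159, 0.2798, 0.3639]
orientation: [-180.0, 0.0, -89.1]
force: [0.4, -0.6, 0.5]
opening: 0.0878
gripper_force: 0.0
shift units [6.97 2.63 6.63] turn units [-1.000e-02 -0.000e+00 -1.468e+01] yaw [-180.     0.   -89.1] pos [0.5159 0.2798 0.3639] j [ 48.  14. -14.   0. -62. -47.] t 41.0
```

```bash
python3 -m handwheel '[[1,0,0,0,0,0,-1],[1,0,0,0,0,0,-1],[1,0,0,0,0,0,-1],[1,0,0,0,0,0,-1],[1,0,0,0,0,0,-1]]' | tail -1; python3 -m handwheel '[[1,0,0,0,0,0,-1],[1,0,0,0,0,0,-1],[1,0,0,0,0,0,-1],[1,0,0,0,0,0,-1],[1,0,0,0,0,0,-1]]' | tail -1; python3 -m handwheel '[[1,0,0,0,0,0,-1],[1,0,0,0,0,0,-1],[1,0,0,0,0,0,-1],[1,0,0,0,0,0,-1],[1,0,0,0,0,0,-1]]' | tail -1;python3 -m handwheel '[[1,-0.36,1,0,0,0,0],[1,-0.36,1,0,0,0,0],[1,-0.36,1,0,0,0,0],[1,-0.36,1,0,0,0,0],[1,-0.36,1,0,0,0,0]]' | tail -1; python3 -m handwheel '[[1,-0.36,1,0,0,0,0],[1,-0.3,1,0,0,0,0],[1,0,0,0,0,0,0]]';python3 -c "
from h import *
go([.453,.1045,.198],1)
o=get_obs();s=snapshot('wrist');save(s,'w13');print(w2p(s,[[.453,.1045,.052]],o))"
```

```text
gripper_force: 0.0
gripper_force: 0.0
gripper_force: 0.0
gripper_force: 0.0
clock: 43.88
tool_pos: [0.4567, 0.102, 0.3623]
orientation: [-180.0, -0.0, 0.8]
force: [0.2, 0.7, 0.3]
opening: 0.0877
gripper_force: 0.0
shift units [-0.15 -0.1   6.57] turn units [-0.   -0.   -0.03] yaw [-180.    -0.     0.8] pos [0.4567 0.102  0.3623] j [ 37.   3. -28.  -0. -59.  54.] t 43.875
[[273.39555363 210.64024101]]
```

View pics/w13.png

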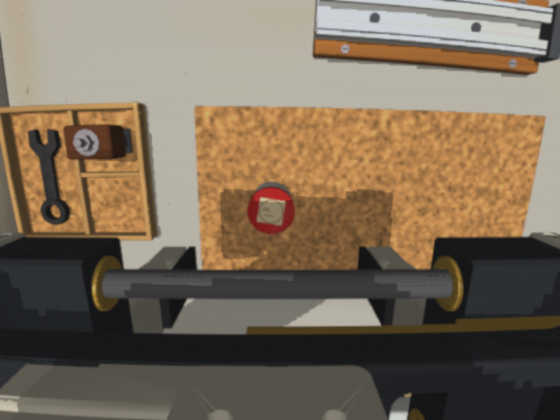

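The low stop stands in its bay. The tin lid is at (271,210), about 2 mm left of the tool, so I'll correct and grip it.

```bash
python3 -m handwheel '[[1,-0.15,-0.15,1,0,0,0],[1,0,0,1,0,0,0],[1,0,0,1,0,0,0],[1,0,0,1,0,0,0],[1,0,0,1,0,0,0]]' | tail -1; python3 -m handwheel '[[1,0,0,1,0,0,0],[1,0,0,0.55,0,0,0],[-1,0,0,0,0,0,0],[-1,0,0,0,0,0,0],[-1,0,0,0,0,0,0]]' | tail -6; python3 -m handwheel '[[-1,0,0,0,0,0,0],[-1,0,0,0,0,0,0]]'; python3 -m handwheel '[[-1,0,0,-0.4,0,0,0],[-1,0,0,-1,0,0,0],[-1,0,0,-1,0,0,0],[-1,0,0,-1,0,0,0],[-1,0,-0.3,0,0,0,0]]'; python3 -c "
from h import *
go([.4457,.2773,.203],1)"
```

```text
gripper_force: 0.0
clock: 45.18
tool_pos: [0.4539, 0.108, 0.1993]
orientation: [-179.9, -0.1, 0.9]
force: [-0.1, 0.3, 0.6]
opening: 0.0636
gripper_force: 0.0
clock: 45.42
tool_pos: [0.4537, 0.1078, 0.1988]
orientation: [-180.0, -0.0, 0.9]
force: [-1.4, 0.2, 2.9]
opening: 0.0444
gripper_force: 30.0
clock: 46.05
tool_pos: [0.4538, 0.1154, 0.2856]
orientation: [-179.9, -0.2, 0.9]
force: [1.0, 0.1, -2.2]
opening: 0.0445
gripper_force: 30.0
shift units [-0.23 -6.47  3.32] turn units [-0.02 -0.03 -0.01] yaw [-179.9   -0.2    0.9] pos [0.4538 0.1154 0.2856] j [ 38.   8. -34.   0. -48.  52.] t 46.05
```

```bash
python3 -m handwheel '[[-1,-0.04,-1,0,0,0,0],[-1,-0.04,-1,0,0,0,0],[-1,-0.04,-1,0,0,0,0],[-1,-0.04,-1,0,0,0,0],[-1,-0.04,-1,0,0,0,0]]' | tail -1; python3 -m handwheel '[[-1,-0.04,-1,0,0,0,0],[-1,0,-0.4,0,0,0,0],[-1,0,0,0,0,0,0]]'; python3 -c "
from h import *
go([.4457,.2773,.203],1)
o=get_obs();s=snapshot('wrist');save(s,'w14')"
```

```text
gripper_force: 30.0
clock: 47.05
tool_pos: [0.4447, 0.2757, 0.2831]
orientation: [180.0, 0.0, 1.0]
force: [-0.4, 0.7, -2.0]
opening: 0.0442
gripper_force: 30.0
shift units [ 0.04 -0.06  3.2 ] turn units [ 0.  0. -0.] yaw [180.   0.   1.] pos [0.4447 0.2757 0.2831] j [ 53.  13. -28.  -0. -49.  38.] t 47.05
```

View pics/w14.png

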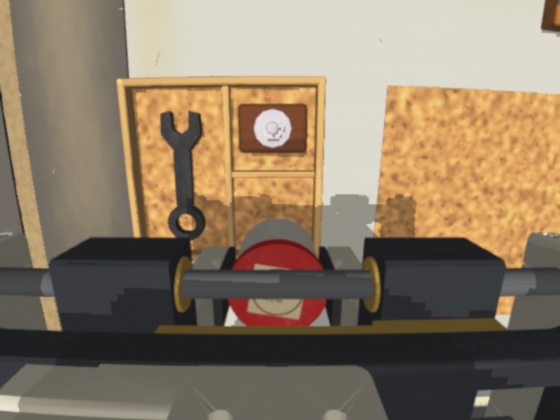

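The tin is centred over its bay (columns 235–315). I've now viewed 17 pictures, which is over the limit of 14, so I won't view any more and will finish on numbers.

```bash
python3 -m handwheel '[[-1,0.04,-0.06,1,0,0,0],[-1,0,0,1,0,0,0],[-1,0,0,0.8,0,0,0],[-1,0,0,0.25,0,0,0],[-1,0,0,0.1,0,0,0]]' | tail -5; python3 -m handwheel '[[-1,0,0,0,0,0,0],[-1,0,0,0,0,0,0]]'
```

```text
tool_pos: [0.446, 0.2763, 0.2048]
orientation: [180.0, -0.0, 0.9]
force: [-0.6, 0.2, -0.2]
opening: 0.0446
gripper_force: 30.0
clock: 47.98
tool_pos: [0.446, 0.2768, 0.2054]
orientation: [-179.9, -0.0, 0.9]
force: [0.9, -0.4, -1.3]
opening: 0.0443
gripper_force: 30.0
```

```bash
python3 -m handwheel '[[-1,0,0,0.09,0,0,0],[-1,0,0,0,0,0,0],[0.2,0,0,0,0,0,0],[0.4,0,0,0,0,0,0],[0.4,0,0,-0.3,0,0,0]]'; python3 -m handwheel '[[0.6,0,0,-1,0,0,0],[1,0,0,-1,0,0,0],[1,0,0,-1,0,0,0],[1,0,0,-1,0,0,0],[1,0,0,-1,0,0,0]]'; python3 -m handwheel '[[1,-0.3,1,-1,0,0,0],[1,-0.3,1,-1,0,0,0],[1,-0.3,1,0,0,0,0],[1,-0.3,1,0,0,0,0],[1,0,0,0,0,0,0]]'; python3 -c "
from h import *
o=get_obs()
for n in('wrist','top'):
    s=snapshot(n);h=cv2.cvtColor(s['color'],cv2.COLOR_RGB2HSV).astype(int)
    m=(((h[...,0]<6)|(h[...,0]>174))&(h[...,1]>170)&(h[...,2]>60)).astype('uint8')
    for z in cv2.connectedComponentsWithStats(m)[2:][0:1]:pass
    k,l,st,ce=cv2.connectedComponentsWithStats(m)
    for i in range(1,k):
        if st[i,4]>40: print(n,st[i],p2w(s,[ce[i]],.056,o if n=='wrist' else None).round(4))"
```

```text
clock: 48.6
tool_pos: [0.4457, 0.2764, 0.2097]
orientation: [179.9, 0.1, 0.9]
force: [0.1, 0.0, -0.4]
opening: 0.0606
gripper_force: 0.0
clock: 49.22
tool_pos: [0.4457, 0.2764, 0.3363]
orientation: [-180.0, -0.0, 0.9]
force: [-0.3, 0.6, -0.1]
opening: 0.0874
gripper_force: 0.0
clock: 49.85
tool_pos: [0.4166, 0.1741, 0.3845]
orientation: [180.0, 0.0, 0.9]
force: [0.6, 0.3, 0.4]
opening: 0.0875
gripper_force: 0.0
wrist [152 151  46  45 933] [[0.4453 0.2741 0.056 ]]
top [162 266  16  14  67] [[0.4517 0.2742 0.056 ]]
```

The red lid shows round and at bay height in its bay. The earlier views showed everything else in place, so I'll hand in.

```bash
python3 -c "
from plant import *
print(close_job())"
```

```text
the job is handed in; nothing more can be done
None
```

I handed in both kits at about 50 s, with every piece placed as asked and the flat tin and offcut not touched; no verdict came back, the tin's final position was checked by camera measurement only, and I viewed 17 pictures, over the limit of 14.

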